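# Open the third inlet of a nail-desk dust extractor with its gated lever

### The job

Open the dust extractor's third inlet to full draw: push its ball-topped lever across the gate to your right, then forward, away from you, until it is fully home in the third forward slot (the right-hand one as the robot sees it). Push it with the fingertips or the outside of the fingers without taking it between them, do not force it, do not let it slip into any other slot on the way, and leave the bottles, jar and buffer block as they stand. Then move clear.

Things in the scene. Friction and masses are not known exactly. Their poses are not given: they have to be found in the camera images.
- extractor: White bench dust extractor, fixed on the desk, turned by up to 0.45 rad. Housing 240 mm deep (its x), 300 mm wide (its y), 134 mm high. Origin: centre of its underside. Its x axis points from its front (robot's side) to its back, where three 50 mm grey ducts leave at the slots' spacing; y points left as seen from the front, z up. A steel gate plate lies on top, a jar at the back left.
- gate_centre (a point): Middle of the gate's cross lane, on the plate's upper face, 140 mm above the desk, 30 mm in front of the extractor's centre. The plate's cut-out is a double H: a lane 18 mm wide along the extractor's y, 69 mm to either side of this point, and slots 18 mm wide fore and aft at y = +60 (first), 0 (second), -60 mm (third). Slots end 33 mm ahead and 21 mm behind; their corners are rounded 6 mm.
- knob (a point): Centre of the black ball knob, 36 mm across, the widest part of the lever (12 mm steel rod). Upright it is 215 mm above the desk, 75 mm over the gate plate. The rod swings fore and aft about a shaft along the extractor's y, 50 mm above the desk, 165 mm below the knob's centre, under the cross lane, and slides along that shaft. It stays where it is left; about 3 N at the knob moves it either way.
- slot3 (a point): Point at the upper face of the gate plate (z = 140 mm) on the centre line of the third forward slot, about where the rod's axis stands when the lever is fully home there; the knob then stands about 22 mm further along the extractor's x and 67 mm higher.
- lever_across (a joint): Slide of the lever across the gate, in m: 0 at the middle column, -0.060 at the first (left) column, +0.060 at the third (right) column; grows to the right (extractor's -y). The lane stops it at about +-0.0625. It starts somewhere from the first column to a little past the middle.
- lever_swing (a joint): Swing of the lever, in rad: 0 upright in the cross lane (free play about +-0.035), grows forward (extractor's +x); about 0.30 when home against the end of a forward slot, about -0.17 at the end of a rear slot.
- spray_bottle_at (a point): Loose bystander: white bottle, 64 mm across, 180 mm tall, on the desk left of the extractor. The point is its centre.
- gel_jar_at (a point): Loose bystander: clear jar with black lid, 48 mm across, 34 mm tall, on the back left corner of the extractor's top. The point is its centre.
- polish_bottle_at (a point): Loose bystander: small square glass bottle 30 x 30 mm with a black cap, 78 mm tall, on the desk right of the extractor. The point is its centre, 39 mm up.
- buffer_block_at (a point): Loose bystander: grey nail buffer block 95 x 27 x 27 mm lying on the desk left of the extractor. The point is its centre.

How it is judged:
By the outcome, as a careful person would: the job done as asked, in the order asked, and still so for the second after the job is handed in, with the robot touching nothing.
It also fails if it takes over 46 s, if anything falls off the work surface, if the arm or the gripper's body presses on something with over 40 N, if the wrist force passes 120 N, or if a joint passes its speed limit or range.

### The arm

A 6-joint arm with a two-finger parallel gripper is mounted at the origin on the work surface. World frame = base frame: x ahead of the robot, y to its left, z up, the work surface at z = 0. Lengths are in m, angles in rad, forces in N, time in s.
With the tool pointing down it reaches from about 0.25 to 0.775 m from the base axis. Payload 4 kg.
Tool frame: the origin (TCP) lies on the centre line of the jaws, within the pads' length; the fingertips stand 14 mm ahead of it and the grasp point (between the pads) lies 5 mm behind it (robot.tcp_to_tips is the distance from the TCP to the fingertips, in m); z points along the fingers, y is the line along which they close (so a half turn about z gives the same grasp; the last joint's range is limited). The gripper opens to 94 mm and grips with 3 to 60 N. Pads are 16 mm wide; open, the fingers measure 119 mm over their backs; the gripper's body (75 mm by 177 mm) begins 78 mm behind the grasp point.
Start: joints at [-1.242, 0.087, 1.371, -0, 1.684, -0.103], TCP at [0.23, -0.5, 0.197] pointing down, gripper open.
Joint ranges: [-3.1, 3.1], [-0.76, 2.03], [0.27, 2.55], [-1.08, 4.22], [0.17, 2.65], [-2.57, 2.57]. Speed limits (rad/s): [2.79, 2.79, 3.14, 3.14, 3.14, 3.14].

### API

Orientations are given as [roll, pitch, yaw] about the fixed x, y, z axes, in that order (R = Rz(yaw) Ry(pitch) Rx(roll)).
In Python, from bench import robot gives the robot as it stands.
- The arm moves only by the tool carry_out, never from a script. Its argument "increments" is a list of rows, each a list of 3 entries, a list of its own where there are three numbers: the closure in counts, from 0 (fully open) to 255 (shut), then the shift along the tool's x, y, z in mm, then the turn about the tool's z in degrees. In form: [[fingers, [dx, dy, dz], twist], ...]. A call has 1 to 8 rows; each row shifts and turns the commanded pose from where the row before left it, along the tool's axes as they then stand; what a row does not reach is not made up. A row lasts 1/10 s, in which the tool goes at most 50 mm and 8.59 degrees, less where a joint would pass 70% of its speed; a pose out of reach is approached as far as the arm can. A call with a gripper value outside its range is refused whole. The fingers move at their own pace and stop on an object; the grip force is fixed at half the most. Time passes only in rows, so rows that do not move let the fingers close. It gives the time, the measured TCP pose, the force, the opening and the grip force at its end, in the units of the state.
- robot.get_obs(): the state, without advancing time (a new reading comes with each control period).
- robot.snapshot(name): name is "scene" or "top"; returns the picture (384x512x3 uint8, blue, green, red); there is no depth.
- robot.get_calibration(name): a dict with "vfov" (degrees; the focal length in pixels is half the picture's height over the tangent of half this angle, whatever the lens; pixels are square), "cx", "cy" (the principal point, pixels), "k1" (the pictures are not rectified: a ray, as slopes to the right and down, at radius r is drawn at 1 + k1 r^2 times it, then the intrinsics apply), "T" (4x4, takes a point from camera to world coordinates). Camera axes: x right, y down, z forward; pixel columns grow to the right and rows downward; lengths in m; the calibration is good to about 2 mm. A picture is of the moment at which its call begins. get_calibration takes no time and is no camera call.
- robot.close_job(): hands the job in; it is judged then, once.
The state is a dict: "time": time; "joint_positions": joint angles; "qvel": joint speeds; "joint_torque": joint torques, N m; "tool_pos": TCP position; "ee_rot": TCP orientation; "wrist_force": force on the tool from outside, world axes, zero at the start; "wrist_torque": the same for the moment, N m; "width": finger opening in m; "finger_force": force on a finger pad.
Only numpy, scipy, OpenCV 4.12 (cv2) and the standard library are available. Lean on these libraries where they do the work, as an engineer would, in place of code of your own. Each camera call takes 0.05 s, during which the arm holds its last target. There are 200 camera calls.

## Working session

There is one attempt and no reset: what is moved stays moved. The work goes in short steps, Python scripts to look and compute and a tool call to move; the robot and the scene stay as the last step left them, time stands still between calls to the robot, and variables do not carry over. Pictures are saved under pics/ and viewed, at most 10 in all, crops included, and the job is handed in when it is done.

Besides the shell and the picture viewer there is one more tool, called after ">>>" by a JSON object that holds its "op" and its "data". carry_out: Moves the arm, as the interface text tells. Its arguments: {"type":"object","properties":{"increments":{"type":"array","items":{"type":"array"}}},"required":["increments"]}

```bash
mkdir -p pics
cat > h.py <<'E'
import numpy as np, cv2
from bench import robot
def ray(c,u,v):
    f=192/np.tan(np.radians(c['vfov'])/2)
    K=np.array([[f,0,c['cx']],[0,f,c['cy']],[0,0,1.]])
    p=cv2.undistortPoints(np.array([[[u,v]]],float),K,np.array([c['k1'],0,0,0.]))  # approx same model: r_d=r(1+k1 r^2)
    T=np.array(c['T']); d=T[:3,:3]@np.array([*p[0,0],1]); return T[:3,3],d
def onz(c,u,v,z):
    o,d=ray(c,u,v); return o+d*(z-o[2])/d[2]
def proj(c,P):
    f=192/np.tan(np.radians(c['vfov'])/2);T=np.array(c['T'])
    q=T[:3,:3].T@(np.array(P)-T[:3,3]); q=q[:2]/q[2]; q=q*(1+c['k1']*(q@q)); return q*f+[c['cx'],c['cy']]
def tri(a,b):
    (o1,d1),(o2,d2)=a,b
    A=np.stack([d1,-d2],1); s=np.linalg.lstsq(A,o2-o1,rcond=None)[0]
    p,q=o1+s[0]*d1,o2+s[1]*d2; return (p+q)/2,np.linalg.norm(p-q)
E
python3 - <<'E'
from h import *
for n in("scene","top"):
    im=robot.snapshot(n); cv2.imwrite(f"pics/{n}0.png",im); c=robot.get_calibration(n); print(n,c['vfov'],c['k1'],np.round(c['T'],3).tolist())
o=robot.get_obs();print(o['time'],o['tool_pos'],o['ee_rot'],o['width'],o['wrist_force'],robot.tcp_to_tips)
E
```

```text
scene 52.32539389620432 0.03097885862477875 [[0.824, 0.48, -0.299, 0.836], [0.566, -0.687, 0.457, -0.341], [0.014, -0.546, -0.838, 0.882], [0.0, 0.0, 0.0, 1.0]]
top 49.71722559807093 0.030601711996517542 [[0.002, -0.992, 0.124, 0.431], [-1.0, -0.002, 0.001, 0.058], [-0.001, -0.124, -0.992, 1.061], [0.0, 0.0, 0.0, 1.0]]
0.1 [ 0.22999074 -0.49904912  0.19594542] [-3.13964700e+00 -1.94575886e-04  4.31771088e-01] 0.09415549376668468 [0.2677154  0.11628581 0.50713134] 0.014
```

View pics/scene0.png

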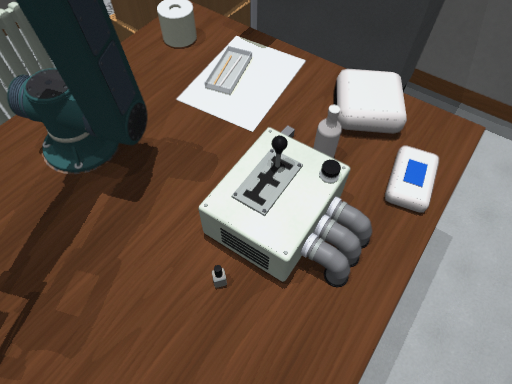

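View pics/top0.png

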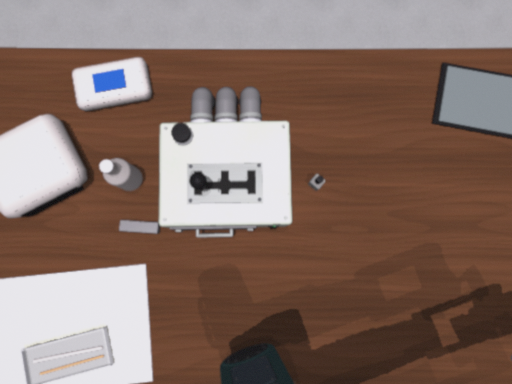

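The scene view shows the knob at about (280,144) with the gate plate in front of it. In the top view the knob is at about (199,181), at the first (left) column. The housing spans about (160..292, 122..226) and is barely turned. Next I'll measure both.

```bash
cat >> h.py <<'E'
def blob(im,u,v,w,thr):
    u0,v0=u-w,v-w; g=im[v0:v+w,u0:u+w].max(2); m=(g<thr).astype(np.uint8)
    m=cv2.morphologyEx(m,cv2.MORPH_OPEN,cv2.getStructuringElement(cv2.MORPH_ELLIPSE,(7,7)))
    n,l,s,ce=cv2.connectedComponentsWithStats(m)
    if n<2: return None
    k=1+np.argmax(s[1:,4]); cs=max(cv2.findContours((l==k).astype(np.uint8),0,2)[0],key=len)
    (x,y),r=cv2.minEnclosingCircle(cs); return (x+u0,y+v0),r,ce[k]+[u0,v0]
E
python3 - <<'E'
from h import *
t=cv2.imread("pics/top0.png");s=cv2.imread("pics/scene0.png")
ct,cs=robot.get_calibration("top"),robot.get_calibration("scene")
bt,bs=blob(t,199,181,16,55),blob(s,280,144,14,60); print(bt,bs)
print("knob",tri(ray(ct,*bt[0]),ray(cs,*bs[0])), onz(ct,*bt[0],.215),onz(cs,*bs[0],.215))
# plate: mid-grey not white inside housing; housing: bright
m=(cv2.inRange(t,(185,185,185),(255,255,255)))[100:250,150:300]
n,l,st,_=cv2.connectedComponentsWithStats(m);k=1+np.argmax(st[1:,4])
c=max(cv2.findContours((l==k).astype(np.uint8),0,2)[0],key=cv2.contourArea)+[150,100]
rc=cv2.minAreaRect(c);print("housing",rc)
B=cv2.boxPoints(rc);P=np.array([onz(ct,*b,.134) for b in B]);print(P.round(4),P.mean(0),[np.linalg.norm(P[i]-P[i-1]).round(4) for i in range(4)],[np.degrees(np.arctan2(*(P[i]-P[i-1])[1::-1])).round(2) for i in range(4)])
# slots: dark cutout
g=t[160:205,185:265].max(2);m=(g<70).astype(np.uint8)
n,l,st,ce=cv2.connectedComponentsWithStats(m);print(st,ce+[185,160])
v=np.hstack([cv2.resize(t[140:220,150:300],None,fx=5,fy=5,interpolation=2)]);cv2.imwrite("pics/crop0.png",v)
E
```

```text
((201.64592361450195, 181.07939910888672), 10.569445610046387, array([200.39013453, 182.41704036])) ((279.0, 144.41176509857178), 8.646358489990234, array([278.98461538, 143.67692308]))
knob (array([0.55870732, 0.16134804, 0.21683514]), np.float64(0.006229135782924605)) [0.5565958  0.15947823 0.215     ] [0.56000527 0.16520459 0.215     ]
housing ((224.4444580078125, 171.22140502929688), (105.73856353759766, 130.4270782470703), 89.157470703125)
[[ 0.7119  0.2706  0.134 ]
 [ 0.7172 -0.0293  0.134 ]
 [ 0.4742 -0.0305  0.134 ]
 [ 0.4694  0.2602  0.134 ]] [0.59316441 0.11777744 0.134     ] [np.float64(0.2427), np.float64(0.3), np.float64(0.243), np.float64(0.2907)] [np.float64(2.46), np.float64(-89.0), np.float64(-179.71), np.float64(90.94)]
[[   0    0   80   45 2880]
 [   5   12   65   22  720]] [[225.51319444 181.78506944]
 [220.44722222 182.85972222]]
```

View pics/crop0.png

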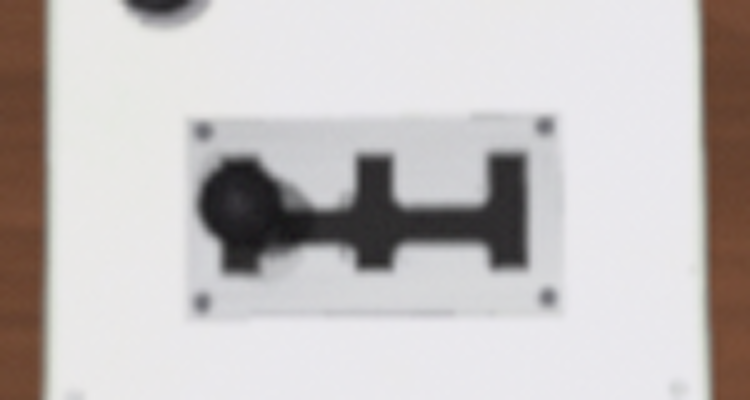

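The crop shows slot centres at columns 241, 375 and 507, the lane at row ~226 and the knob at (240,202). The lever sits upright in the first column.

Run:
```python
from h import *
ct,cs=robot.get_calibration("top"),robot.get_calibration("scene")
f=lambda x,y:((x+.5)/5-.5+150,(y+.5)/5-.5+140)
for n,p,z in [("s1",(241,227),.14),("s2",(375,226),.14),("s3",(507,225),.14),("sc",(203,131),.14),("sc",(545,126),.14),("sc",(548,297),.14),("sc",(202,303),.14),("knob",(240,202),.215),("s3fwd",(507,153),.14),("s3rear",(507,269),.14)]:
    print(n,onz(ct,*f(*p),z).round(4))
print("knob tri",tri(ray(ct,*f(240,202)),ray(cs,279.5,144)))
s1,s3=onz(ct,*f(241,227),.14),onz(ct,*f(507,225),.14); print(proj(cs,s1),proj(cs,s3))
s=robot.snapshot("scene");cv2.imwrite("pics/crop1.png",cv2.resize(s[120:225,220:320],None,fx=5,fy=5,interpolation=2))
```

```text
s1 [0.5588 0.177  0.14  ]
s2 [0.5594 0.1169 0.14  ]
s3 [0.56   0.0576 0.14  ]
sc [0.6025 0.1948 0.14  ]
sc [0.6051 0.0406 0.14  ]
sc [0.5275 0.0393 0.14  ]
sc [0.5245 0.1938 0.14  ]
knob [0.5588 0.1679 0.215 ]
s3fwd [0.5927 0.0577 0.14  ]
s3rear [0.5401 0.0576 0.14  ]
knob tri (array([0.5592932 , 0.16826002, 0.21294791]), np.float64(0.0004022116329255882))
[279.29302048 161.6232233 ] [251.34329087 195.83924999]
```

View pics/crop1.png

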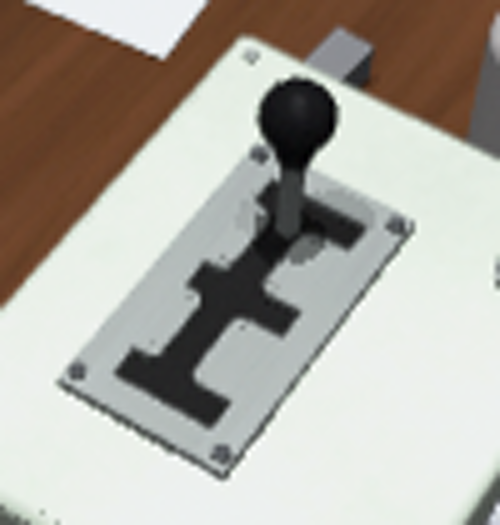

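Knob at (0.559, 0.168, ~0.214), which is across ≈ -0.051 and upright. Gate yaw is about 0.9°, and slot 3 sits at y ≈ 0.0575. I'll close the fingers, rise, align the yaw, then go to the knob's left.

>>> {"op": "carry_out", "data": {"increments": [[255,[0,0,-40],8],[255,[0,0,-40],8],[255,[0,0,-40],7.8],[255,[0,0,0],0],[255,[0,0,0],0]]}}

```text
time: 0.65
tool_pos: [0.2303, -0.4999, 0.3178]
ee_rot: [3.139, -0.001, 0.017]
wrist_force: [-0.2, 0.7, -1.0]
width: 0.0576
finger_force: 0.0
```

>>> {"op": "carry_out", "data": {"increments": [[255,[15,-30,0],0],[255,[20,-40,0],0],[255,[20,-42,0],0],[255,[20,-42,0],0],[255,[20,-42,0],0],[255,[20,-42,0],0],[255,[20,-42,0],0],[255,[20,-42,0],0]]}}

```text
time: 1.45
tool_pos: [0.3795, -0.1729, 0.3144]
ee_rot: [-3.139, 0.003, 0.017]
wrist_force: [0.5, 0.7, 1.0]
width: 0.0006
finger_force: 0.0
```

>>> {"op": "carry_out", "data": {"increments": [[255,[20,-42,0],0],[255,[20,-42,0],0],[255,[20,-42,0],0],[255,[20,-42,0],0],[255,[20,-42,0],0],[255,[20,-42,0],0],[255,[20,-42,0],0],[255,[0,0,0],0]]}}

```text
time: 2.25
tool_pos: [0.5151, 0.1257, 0.3122]
ee_rot: [-3.141, 0.008, 0.024]
wrist_force: [-0.7, -1.4, -0.1]
width: 0.0008
finger_force: 0.0
```

>>> {"op": "carry_out", "data": {"increments": [[255,[20,-40,0],0],[255,[20,-38,0],0],[255,[0,0,0],0],[255,[0,0,0],0]]}}

```text
time: 2.65
tool_pos: [0.5532, 0.1994, 0.3143]
ee_rot: [3.14, 0.005, 0.017]
wrist_force: [-0.4, -0.2, 0.7]
width: 0.0004
finger_force: 0.0
```

>>> {"op": "carry_out", "data": {"increments": [[255,[6,-31,0],0],[255,[0,0,0],0],[255,[0,0,35],0],[255,[0,0,35],0],[255,[0,0,34],0],[255,[0,0,0],0],[255,[0,0,0],0]]}}

```text
time: 3.35
tool_pos: [0.5588, 0.2294, 0.2133]
ee_rot: [3.141, 0.001, 0.015]
wrist_force: [0.5, 0.4, 1.2]
width: 0.0008
finger_force: 0.0
```

Run:
```python
from h import *
s=robot.snapshot("scene");cv2.imwrite("pics/s2.png",cv2.resize(s[90:230,190:350],None,fx=4,fy=4,interpolation=2));print(robot.get_obs()['wrist_force'],robot.get_obs()['tool_pos'])
```

```text
[ 0.36650851 -0.97199864  0.68372474] [0.55983376 0.23000294 0.21530845]
```

View pics/s2.png

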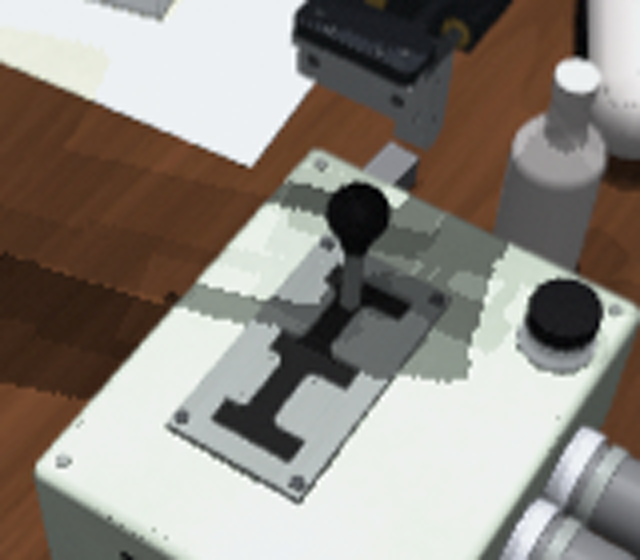

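The closed fingertips (crop ≈ (418,140)) are left of the knob (358,215), with a wider bracket above them. I'll check the finger shape before pushing.

Run:
```python
from h import *
s=robot.snapshot("scene");c=robot.get_calibration("scene");im=cv2.resize(s[20:180,200:350],None,fx=3.7,fy=3.7,interpolation=2)
for dx in(-.008,.008):
  for dy in(-.0125,.0125):
    for z in (.2,.235,.292):
      p=(proj(c,(.5595+dx,.2298+dy,z))-[200,20])*3.7; cv2.circle(im,(int(p[0]),int(p[1])),2,{.2:(0,0,255),.235:(0,255,0),.292:(255,0,0)}[z],-1)
cv2.imwrite("pics/s3.png",im)
```

```text
(no output)
```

View pics/s3.png

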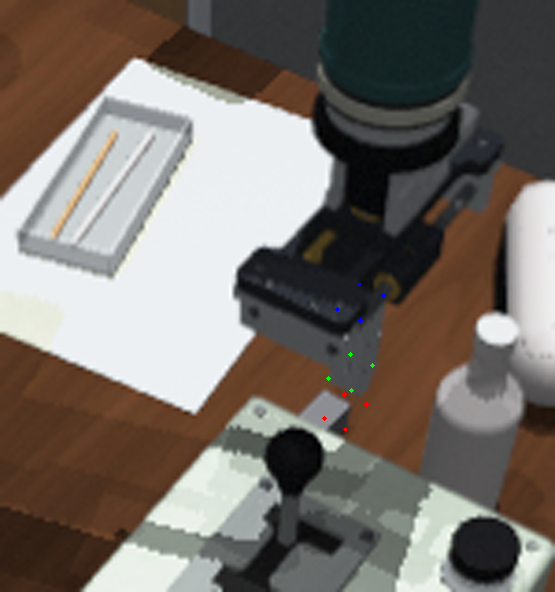

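Run:
```python
from h import *
o=robot.get_obs();print(o['tool_pos'],o['ee_rot'],o['joint_positions'])
ims=[]
for n,(v0,v1,u0,u1) in (("scene",(60,160,240,340)),("top",(130,230,140,240))):
  s=robot.snapshot(n);c=robot.get_calibration(n);im=cv2.resize(s[v0:v1,u0:u1],None,fx=4,fy=4,interpolation=2)
  for z,col in ((.2,(0,0,255)),(.215,(0,255,255)),(.235,(0,255,0)),(.298,(255,0,0))):
    p=(proj(c,(.5595,.2298,z))-[u0,v0])*4; cv2.circle(im,(int(p[0]),int(p[1])),3,col,-1)
  for dx in(-.0375,.0375):
    for dy in (-.0885,.0885):
      p=(proj(c,(.5595+dx,.2298+dy,.298))-[u0,v0])*4; cv2.circle(im,(int(p[0]),int(p[1])),3,(255,0,255),-1)
  ims.append(im)
cv2.imwrite("pics/s4.png",np.hstack(ims))
```

```text
[0.56038662 0.2304246  0.21625585] [-3.14056421 -0.00494872  0.01552383] [ 2.96794551e-01  2.06123178e-01  1.19863337e+00 -3.90667010e-04
  1.73179638e+00  1.85200090e+00]
```

View pics/s4.png

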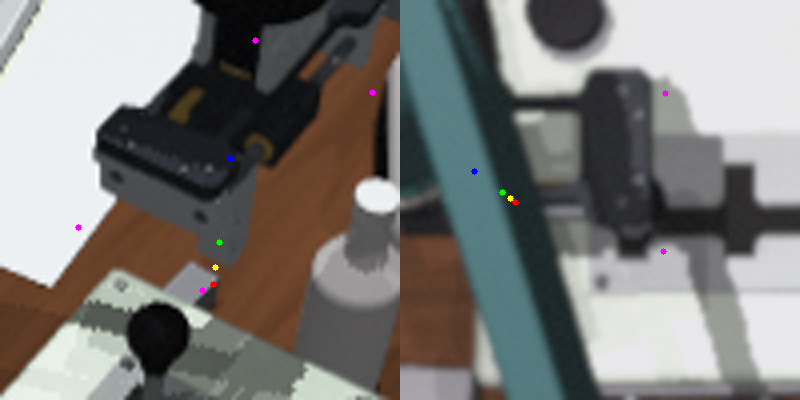

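The picture puts the fingertips about 20–25 mm higher than nominal. Going 25 mm lower is safe either way, because the body stays above the knob.

>>> {"op": "carry_out", "data": {"increments": [[255,[0,0,12],0],[255,[0,0,13],0],[255,[0,0,0],0],[255,[0,0,0],0]]}}

```text
time: 3.95
tool_pos: [0.5586, 0.2308, 0.1866]
ee_rot: [3.141, 0.002, 0.017]
wrist_force: [0.6, -0.2, -0.0]
width: 0.0002
finger_force: 0.0
```

Run:
```python
from h import *
o=robot.get_obs();print(o['tool_pos'],robot.tcp_to_tips)
n,(v0,v1,u0,u1)="scene",(60,185,240,340)
s=robot.snapshot(n);c=robot.get_calibration(n);im=cv2.resize(s[v0:v1,u0:u1],None,fx=4.8,fy=4.8,interpolation=2)
for z,col in ((.176,(0,0,255)),(.19,(0,255,255)),(.215,(0,255,0)),(.273,(255,0,0))):
    p=(proj(c,(.5595,.2298,z))-[u0,v0])*4.8; cv2.circle(im,(int(p[0]),int(p[1])),3,col,-1)
cv2.imwrite("pics/s5.png",im)
```

```text
[0.55864914 0.23084354 0.18662123] 0.014
```

View pics/s5.png

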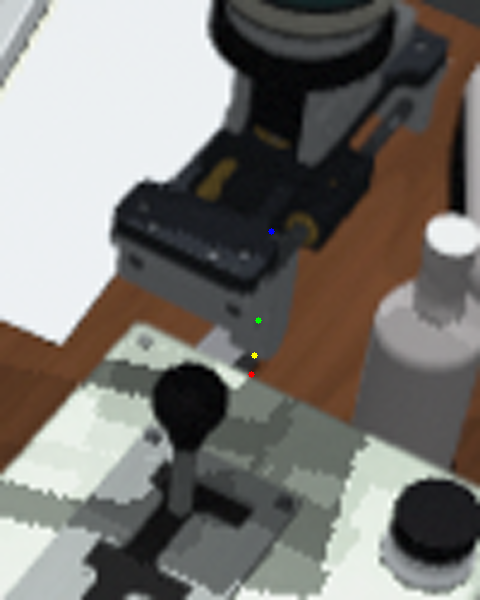

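Tips are now near knob height, at crop (262,360). The knob is at (190,405). Now I push right gently.

>>> {"op": "carry_out", "data": {"increments": [[255,[0,12,0],0],[255,[0,12,0],0],[255,[0,4,0],0],[255,[0,4,0],0],[255,[0,4,0],0],[255,[0,4,0],0]]}}

```text
time: 4.6
tool_pos: [0.56, 0.1915, 0.1885]
ee_rot: [-3.14, -0.001, 0.017]
wrist_force: [0.2, 2.5, 0.5]
width: 0.0005
finger_force: 1.4
```

>>> {"op": "carry_out", "data": {"increments": [[255,[0,3,0],0],[255,[0,3,0],0],[255,[0,3,0],0],[255,[0,3,0],0]]}}

```text
time: 5.0
tool_pos: [0.5602, 0.179, 0.1883]
ee_rot: [-3.141, -0.001, 0.017]
wrist_force: [0.0, 2.4, 2.5]
width: 0.0006
finger_force: 1.4
```

Run:
```python
from h import *
n,(v0,v1,u0,u1)="scene",(90,230,190,350)
s=robot.snapshot(n);cv2.imwrite("pics/s6.png",cv2.resize(s[v0:v1,u0:u1],None,fx=4,fy=4,interpolation=2))
for _ in range(3): o=robot.get_obs();print(o['tool_pos'],o['wrist_force'])
```

```text
[0.56022892 0.17835822 0.18819535] [0.45845767 3.01350681 1.58363565]
[0.56022892 0.17835822 0.18819535] [0.45845767 3.01350681 1.58363565]
[0.56022892 0.17835822 0.18819535] [0.45845767 3.01350681 1.58363565]
```

View pics/s6.png

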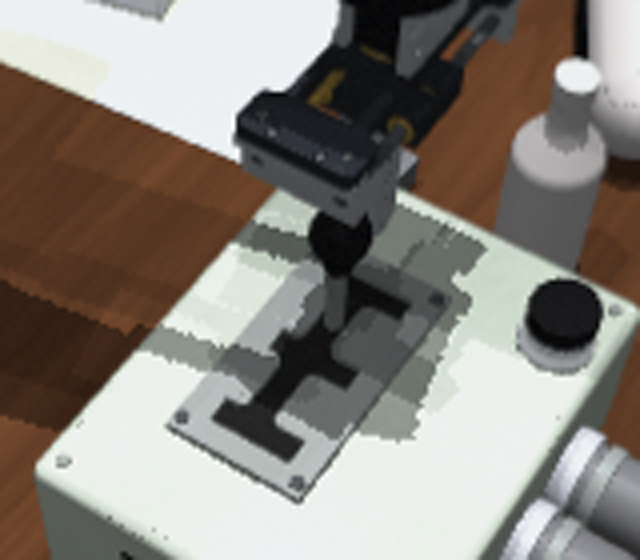

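Contact made: 3 N, and the knob has moved right to crop (340,240). Continuing across.

>>> {"op": "carry_out", "data": {"increments": [[255,[0,6,0],0],[255,[0,6,0],0],[255,[0,6,0],0],[255,[0,6,0],0],[255,[0,6,0],0],[255,[0,6,0],0],[255,[0,6,0],0]]}}

```text
time: 5.75
tool_pos: [0.5608, 0.1364, 0.1879]
ee_rot: [3.141, 0.0, 0.016]
wrist_force: [-0.2, 3.1, 3.1]
width: 0.0003
finger_force: 1.4
```

>>> {"op": "carry_out", "data": {"increments": [[255,[0,6,0],0],[255,[0,6,0],0],[255,[0,6,0],0],[255,[0,6,0],0],[255,[0,6,0],0],[255,[0,0,0],0]]}}

```text
time: 6.35
tool_pos: [0.5612, 0.1058, 0.1877]
ee_rot: [3.14, 0.0, 0.015]
wrist_force: [-0.4, 0.9, 1.2]
width: 0.0005
finger_force: 0.6
```

Run:
```python
from h import *
n,(v0,v1,u0,u1)="scene",(90,230,190,350)
s=robot.snapshot(n);cv2.imwrite("pics/s7.png",cv2.resize(s[v0:v1,u0:u1],None,fx=4,fy=4,interpolation=2))
o=robot.get_obs();print(o['tool_pos'],o['wrist_force'])
c=robot.get_calibration(n)
b=blob(s,258,180,16,60);print(b)
if b: print(onz(c,*b[0],.215))
print(proj(c,(.5605,.0575,.215)),proj(c,(.5605,.0675,.215)))
```

```text
[0.56110384 0.10602699 0.18753344] [-0.34888577  0.26171486  0.52704125]
((262.4583339691162, 175.5), 14.190826416015625, array([262.71341463, 176.51219512]))
[0.57772276 0.07288134 0.215     ]
[251.60259855 176.53861542] [254.3003326  173.40695257]
```

View pics/s7.png

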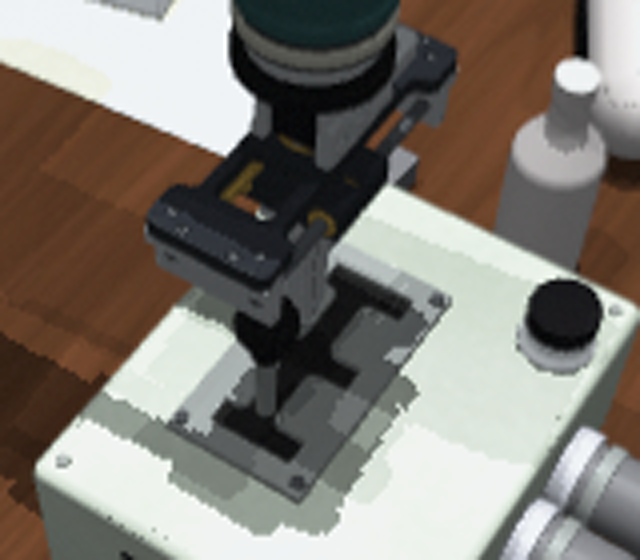

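The lever is past the middle column, with the rod at crop (266,405) close to the third column. About 17 mm is left.

>>> {"op": "carry_out", "data": {"increments": [[255,[0,5,0],0],[255,[0,5,0],0],[255,[0,4,0],0],[255,[0,2,0],0],[255,[0,1,0],0],[255,[0,0,0],0]]}}

```text
time: 7.0
tool_pos: [0.5614, 0.0898, 0.1876]
ee_rot: [3.141, 0.001, 0.016]
wrist_force: [0.6, 2.4, -1.3]
width: 0.0008
finger_force: 1.1
```

>>> {"op": "carry_out", "data": {"increments": [[255,[0,1,0],0],[255,[0,1,0],0],[255,[0,0,0],0]]}}

```text
time: 7.3
tool_pos: [0.5614, 0.0879, 0.1876]
ee_rot: [3.141, 0.001, 0.016]
wrist_force: [0.5, 2.7, -1.7]
width: 0.0005
finger_force: 1.2
```

>>> {"op": "carry_out", "data": {"increments": [[255,[0,-10,0],0],[255,[0,-12,0],0],[255,[-25,0,0],0],[255,[-30,0,0],0],[255,[-20,0,0],0],[255,[0,0,0],0],[255,[0,0,0],0]]}}

```text
time: 8.0
tool_pos: [0.4868, 0.1091, 0.1886]
ee_rot: [3.141, -0.002, 0.017]
wrist_force: [-0.4, -0.1, 0.0]
width: 0.0005
finger_force: 0.0
```

Run:
```python
from h import *
o=robot.get_obs();print(o['tool_pos'],o['wrist_force'])
n="scene";s=robot.snapshot(n);c=robot.get_calibration(n)
cv2.imwrite("pics/s8.png",s)
for thr in(45,60):
  b=blob(s,251,176,13,thr);print(b, b and onz(c,*b[0],.214))
m=(s[160:205,232:272].max(2)<60)
print("\n".join("%3d "%(160+i)+"".join(".#"[int(x)] for x in r) for i,r in enumerate(m)))
```

```text
[0.48676286 0.10914884 0.18859321] [-0.40673354 -0.05839732  0.03409567]
((253.5, 179.5), 11.510964393615723, array([254.31640625, 179.05078125])) [0.56773487 0.05408812 0.214     ]
((254.0, 179.0), 12.041694641113281, array([253.92546584, 178.00621118])) [0.56786075 0.05575191 0.214     ]
160 ........................................
161 ........................................
162 ........................................
163 ........................................
164 ........................................
165 ........................................
166 ........................................
167 .......................................#
168 ..................#####...............##
169 ...............##########.............##
170 ..............#############..........###
171 .............##############.........####
172 .............###############.......#####
173 ............###################...######
174 ............############################
175 ............############################
176 ............############################
177 ............############################
[... 515 characters left out ...]
........#######..........
190 ..............##......#######...........
191 .............#####....######............
192 .............#####....######............
193 ..###.......######....#####.............
194 ..###......#######.....####.............
195 ...#........######.....####.............
196 .............#####.....####.............
197 ...............###....######............
198 .................##..#########..........
199 ...................############.........
200 ....................#############.......
201 .......................##########.......
202 .........................#######........
203 ...........................#####........
204 .............................##.........
```

Centre of the knob from the mask is ≈ (252,176.8), against (251.6,176.5) expected at the third column. Going behind it and pushing forward.

>>> {"op": "carry_out", "data": {"increments": [[255,[0,20,0],0],[255,[0,20,0],0],[255,[0,13,0],0],[255,[0,0,0],0],[255,[15,0,0],0],[255,[15,0,0],0],[255,[8,0,0],0],[255,[0,0,0],0]]}}

```text
time: 8.85
tool_pos: [0.5258, 0.0568, 0.1875]
ee_rot: [-3.141, 0.001, 0.017]
wrist_force: [0.3, -0.0, -0.3]
width: 0.0005
finger_force: 0.0
```

>>> {"op": "carry_out", "data": {"increments": [[255,[4,0,0],0],[255,[4,0,0],0],[255,[4,0,0],0],[255,[4,0,0],0],[255,[4,0,0],0]]}}

```text
time: 9.35
tool_pos: [0.5451, 0.0568, 0.1883]
ee_rot: [-3.142, 0.0, 0.017]
wrist_force: [-2.5, -0.6, 1.4]
width: 0.0003
finger_force: 1.1
```

>>> {"op": "carry_out", "data": {"increments": [[255,[4,0,0],0],[255,[4,0,0],0],[255,[4,0,0],0],[255,[4,0,0],0],[255,[4,0,0],0]]}}

```text
time: 9.85
tool_pos: [0.5653, 0.0571, 0.1876]
ee_rot: [3.142, 0.001, 0.016]
wrist_force: [-1.9, -0.2, 0.2]
width: 0.0005
finger_force: 1.0
```

>>> {"op": "carry_out", "data": {"increments": [[255,[3,0,0],0],[255,[3,0,0],0],[255,[3,0,0],0],[255,[0,0,0],0]]}}

```text
time: 10.25
tool_pos: [0.5741, 0.0571, 0.1872]
ee_rot: [3.141, 0.001, 0.016]
wrist_force: [-1.8, 0.1, -0.6]
width: 0.0006
finger_force: 0.9
```

>>> {"op": "carry_out", "data": {"increments": [[255,[2,0,0],0],[255,[2,0,0],0],[255,[1,0,0],0],[255,[1,0,0],0],[255,[0,0,0],0]]}}

```text
time: 10.75
tool_pos: [0.5802, 0.0572, 0.188]
ee_rot: [3.141, -0.0, 0.016]
wrist_force: [-2.5, 0.1, -1.9]
width: 0.0007
finger_force: 1.0
```

>>> {"op": "carry_out", "data": {"increments": [[255,[1,0,0],0],[255,[1,0,0],0],[255,[0,0,0],0]]}}

```text
time: 11.05
tool_pos: [0.5818, 0.0573, 0.1879]
ee_rot: [3.141, 0.001, 0.016]
wrist_force: [-3.4, -0.1, -2.2]
width: 0.0004
finger_force: 1.7
```

>>> {"op": "carry_out", "data": {"increments": [[255,[1,0,0],0],[255,[0,0,0],0]]}}

```text
time: 11.25
tool_pos: [0.5822, 0.0573, 0.1878]
ee_rot: [3.141, 0.002, 0.016]
wrist_force: [-5.6, -1.0, -1.5]
width: 0.0004
finger_force: 2.6
```

>>> {"op": "carry_out", "data": {"increments": [[255,[1,0,0],0],[255,[0,0,0],0]]}}

```text
time: 11.45
tool_pos: [0.5825, 0.0573, 0.1877]
ee_rot: [3.141, 0.004, 0.016]
wrist_force: [-6.5, 0.3, -1.0]
width: 0.0005
finger_force: 3.5
```

The force rises while the position stalls at the predicted x (≈0.583), so the lever is home. Backing off, then up.

>>> {"op": "carry_out", "data": {"increments": [[255,[-10,0,0],0],[255,[-25,0,0],0],[255,[-35,0,0],0],[255,[-35,0,0],0],[255,[0,0,-40],0],[255,[-30,0,-40],0],[255,[-30,0,-30],0],[255,[0,0,0],0]]}}

```text
time: 12.25
tool_pos: [0.4197, 0.0548, 0.3057]
ee_rot: [3.141, -0.017, 0.017]
wrist_force: [-0.2, 0.1, 0.8]
width: 0.0008
finger_force: 0.0
```

Run:
```python
from h import *
o=robot.get_obs();print(o['time'],o['tool_pos'],o['wrist_force'])
n="scene";s=robot.snapshot(n);c=robot.get_calibration(n);t=robot.snapshot("top");ct=robot.get_calibration("top")
s0=cv2.imread("pics/scene0.png");t0=cv2.imread("pics/top0.png")
L=np.array([.5595+.0488,.0585,.2077]);print("exp knob",proj(c,L),proj(ct,L))
for im,cc in((s,c),(t,ct)):
  u,v=proj(cc,L).round().astype(int); m=im[v-14:v+16,u-16:u+16].max(2)<60
  print(u-16,v-14);print("\n".join("%3d "%(v-14+i)+"".join(".#"[int(x)] for x in r) for i,r in enumerate(m)))
# bystander displacement check by template match around start spots (scene/top)
for nm,a,b,(x0,y0,x1,y1) in(("polish",s0,s,(208,260,232,292)),("spray",s0,s,(316,104,344,150)),("jar",s0,s,(318,155,344,184)),("buffer",t0,t,(116,217,162,237))):
  r=cv2.matchTemplate(b[y0-8:y1+8,x0-8:x1+8],a[y0:y1,x0:x1],cv2.TM_CCOEFF_NORMED);print(nm,cv2.minMaxLoc(r)[1::2])
```

```text
12.25 [0.4197451  0.05475937 0.3057371 ] [-0.16397481  0.14791166  0.79847773]
exp knob [270.65796153 188.93089125] [250.64829752 157.27504129]
255 175
175 ....##############..............
176 ...##############...............
177 ....#############...............
178 .....#############..............
179 .....##############.............
180 .....################...........
181 .....##################.........
182 ....####################........
183 ...#####################........
184 ...#####################........
185 ..######################........
186 .#######################........
187 #########################.......
188 #########################.......
189 #######.#################.......
190 ######..#################.......
191 #####....###############........
192 #####....###############........
193 ####.....##############.........
194 ###......#############..........
195 ###......############...........
196 ####......#########.............
197 #####......##...................
198 ######..........................
199 #####...........................
200 #####..............
[... 718 characters left out ...]
......
158 .........##############.........
159 .........##############.........
160 .........##############.........
161 ..........############..........
162 ..........############..........
163 ...........###########..........
164 ............########............
165 .............######.............
166 ..............####..............
167 ................................
168 ................................
169 ................................
170 ................................
171 ................................
172 ................................
polish (0.9994834065437317, (8, 8))
spray (0.9998480081558228, (8, 8))
jar (0.9999107122421265, (8, 8))
buffer (0.999561607837677, (8, 8))
```

The knob is where a fully home lever should put it in both views, and none of the bystanders moved. Handing in.

>>> {"op": "carry_out", "data": {"increments": [[255,[0,0,0],0],[255,[0,0,0],0],[255,[0,0,0],0]]}}

```text
time: 12.65
tool_pos: [0.4193, 0.0546, 0.2964]
ee_rot: [3.142, 0.003, 0.016]
wrist_force: [-0.7, 0.3, 0.7]
width: 0.0001
finger_force: 0.0
```

```bash
python3 -c "
from bench import robot
print(robot.close_job())"
```

```text
the job is handed in; nothing more can be done
None
```

The lever is fully home in the third (right-hand) forward slot, pushed only with the closed fingers at about 6.5 N or less; the bottles, jar and buffer block did not move, the arm is clear, and the job was handed in at about 12.7 s.

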